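# Hang a two-tier display: board on the stand, snap-hook tray below it

## Task

Hang the small green-faced board by its two hooks on the two prongs of the display stand and let go of it. Then hang the white tray from the metal loop under the board: feel for the loop's bar and ease the tray's snap hook down over it, gently, past its sprung gate, until the bar is home in the top of the hook. Leave the chain hanging still, and leave the goods around it where they are.

Things in the scene. Friction and masses are not known exactly. Their poses are not given: they have to be found in the camera images.
- prongs_mid (a point): Midway between the two brass prongs of the dark steel stand (fixed), 280 mm above the table, where the board's hooks shall rest. x runs along the prongs away from their free ends, y from prong to prong, z up. Prongs: level 8 mm rods at y = -68 and +68 mm, free from x = -12 mm (16 mm end ball centred at x = -20 mm, towards the robot) to a 14 mm collar at x = +18 mm.
- hanging_stand: The stand; origin on the table straight below prongs_mid, same axes. A 12 mm crossbeam at prong height carries the prongs at x = +88 mm, on a post; nothing is higher than the end balls (288 mm). Base plate 10 mm thick, x = -45 to +100 mm, y = -60 to +60 mm.
- rack: Dark wooden rack (fixed) in which the board stands at the start; origin under its centre, x across its slots. Base 90 x 130 mm; two uprights at y = -48 and +48 mm (40 mm in x, 20 mm in y), 109 mm high, each with a 16 mm slot for the board, whose floor is 90 mm above the table.
- board_center (a point): Centre of the light wooden board with a green front (-x side): 10 mm thick (x), 104 mm wide (y), 60 mm high (z). At each side a 6 mm brass wire hook, roof-shaped, open downward, 18 mm wide inside, peak at y = -68 and +68 mm, top of the wire 65 mm and outer end 35 mm above this point. Hung on the prongs, this point lies 52 mm below the prongs' axes.
- board: The whole board (loose, 0.25 kg); origin mid lower edge. Below it hangs a steel loop: 6 mm legs at y = -26, +26 mm, joined by a level bar 8 mm thick along y at x = 0. The legs sit in stiff friction clamps (no slip at this job's forces), set differently each time and not reported: the bar's axis is anywhere from 88 to 112 mm below board_center.
- tray_tab (a point): Centre of the tray's wooden grip tab, 14 mm (x) x 24 mm (y) x 36 mm high, standing at the front of the white open tray (110 x 110 mm, 22 mm high): 62 mm in front (-x) of the tray's middle, 36 mm above its underside. There are 44 mm free between tab and hook.
- tray: The whole tray with bail and snap hook (loose, about 0.21 kg); origin at the centre of its underside, tab to -x. It balances level under its hook. The bar pushes the hook's brass gate open with 3 to 8 N over 15 mm, the gate then drops shut below it and 2 to 3 mm on the bar meets the crown: force rises fast. Over 14 N between tray and board, or 25 N between board and stand, is rough.
- tray_hook (a point): Crown of the tray's snap hook, where the bar's top comes to rest: 62 mm behind tray_tab and 48.5 mm above it, 84.5 mm above the underside. The hook is a steel channel 20 mm wide (y), 16 mm inside (x), open downward, with a sprung brass gate across it 18 mm below this point; outside top 4 mm above this point; front leg goes down to the bail; back leg ends 28 mm below this point in a lip flared to x = +17 mm.
- jar_green_28: Green candle jar with a lid, 69 mm across, 82 mm high, back left behind the stand; leave it alone.
- jar_tester_1: Open tester candle in glass, 67 mm across, 74 mm high, on the right; leave it alone.
- wax_tin: Flat gold tin, 61 x 88 x 22 mm, on the left behind the stand; leave it alone.

How it is judged (in metres and radians):
On the way, in this order (a step that is already met when the one before it is completed fails the run):
1. The board hangs by both hooks on the stand's prongs, released by the gripper (z of board_center in the frame of prongs_mid between -0.057 and -0.044 m and x of board_center in the frame of prongs_mid between -0.02 and 0.025 m and y of board_center in the frame of prongs_mid between -0.012 and 0.012 m and angle between board_center's own z axis and vertical below 0.2 rad and contact force between hanging_stand and board above 1 N and contact force between each of the fingers, rack and board below 0.05 N), for 0.3 s.
2. The tray hangs in the loop: the bar is past the gate, home in the crown of the hook, and the gripper has let go (z of board_center in the frame of prongs_mid between -0.057 and -0.044 m and x of board_center in the frame of prongs_mid between -0.02 and 0.025 m and y of board_center in the frame of prongs_mid between -0.012 and 0.012 m and angle between board_center's own z axis and vertical below 0.2 rad and contact force between hanging_stand and board above 1 N and z of tray_hook in the frame of board_center between -0.113 and -0.08 m and x of tray_hook in the frame of board_center between -0.016 and 0.016 m and y of tray_hook in the frame of board_center between -0.022 and 0.022 m and angle between tray_hook's own z axis and vertical below 0.25 rad and contact force between any of tray_c17, tray_c18 and stirrup_c2 above 0.3 N and contact force between gate_c0 and stirrup_c2 below 0.05 N and contact force between the fingers and tray below 0.05 N), for 0.2 s.
At the end, for the whole second after the job is handed in: The board hangs upright by both hooks on the prongs (within 12 mm of the middle), and the tray hangs from the loop's bar alone, roughly level (tilt under 0.25 rad), the bar past the gate in the crown of its hook (hook crown bearing on the bar, nothing on the gate); both are at rest and released (all of step 2 and linear speed of each of tray, board below 0.03 m/s and contact force between hanging_stand and tray below 0.05 N); the robot touches nothing.
It fails at once if The tray is forced against the board with more than 14 N (contact force between board and tray above 14 N).
It fails at once if The board is forced against the stand with more than 25 N (contact force between hanging_stand and board above 25 N).
It fails at once if Goods around the work are disturbed (moved more than 15 mm) (distance of any of jar_green_28, jar_tester_1, wax_tin from where it was at the start of the episode above 0.015 m).
It also fails if it takes over 72 s, if anything falls off the work surface, if the arm or the gripper's body presses on something with over 40 N, if the wrist force passes 120 N, or if a joint passes its speed limit or range.

## Robot

A 6-joint arm with a two-finger parallel gripper is mounted at the origin on a cart in front of the work surface, level with it; the furniture and walls round the work are solid. World frame = base frame: x ahead of the robot, y to its left, z up, the work surface at z = 0. Lengths are in mm, angles in rad, forces in N, time in s.
With the tool pointing down it reaches from about 275 to 825 mm from the base axis. Payload 5.2 kg.
Tool frame: the origin (TCP) lies at the centre of the arm's flange, where the gripper is bolted on; the fingertips stand 186 mm ahead of it and the grasp point (between the pads) lies 167 mm ahead of it; z points along the fingers, y is the line along which they close (so a half turn about z gives the same grasp; the last joint's range is limited). The gripper opens to 93 mm and grips with 3 to 60 N. Pads are 15 mm wide; open, the fingers measure 128 mm over their backs; the gripper's body (75 mm by 188 mm) begins 65 mm behind the grasp point.
Start: joints at [1.073, 0.259, 1.535, -0, 1.348, -0.203], TCP at [159.78, 526.286, 404.753] pointing down, gripper open.
Joint ranges: [-3.14, 3.14], [-0.91, 2.08], [0.19, 2.58], [-1.22, 4.36], [0.22, 2.71], [-3.12, 3.12]. Speed limits (rad/s): [2.57, 2.57, 3.14, 3.14, 3.14, 3.14].

## Interface

Orientations are given as [roll, pitch, yaw] about the fixed x, y, z axes, in that order (R = Rz(yaw) Ry(pitch) Rx(roll)).
In Python, from bench import robot gives the robot as it stands.
- The arm moves only by the shell command python3 -m crank 'ROWS' [FORCE]. ROWS is JSON, a list of rows, each an object of numbers: "x", "y", "z": the shift along the tool's x, y, z in m; "yaw": the turn about the tool's z in degrees; "fingers": the closure, from 0 (fully open) to 1 (shut). A call has 1 to 5 rows; each row shifts and turns the commanded pose from where the row before left it, along the tool's axes as they then stand; what a row does not reach is not made up. A row lasts 1/12 s, in which the tool goes at most 41.7 mm and 7.16 degrees, less where a joint would pass 70% of its speed; a pose out of reach is approached as far as the arm can. A call with a gripper value outside its range is refused whole. The fingers move at their own pace and stop on an object; FORCE is the grip in N (left out, the last holds). Time passes only in rows, so rows that do not move let the fingers close. It gives the time, the measured TCP pose, the force, the opening and the grip force at its end, in the units of the state.
- robot.sense(): the state, without advancing time (a new reading comes with each control period).
- robot.grab_frame(name): name is "scene" or "top" or "wrist"; returns a dict with "image" (480x640x3 uint8, red, green, blue), "vertical_fov" (degrees; the focal length in pixels is half the picture's height over the tangent of half this angle, whatever the lens; pixels are square), "cx", "cy" (the principal point, pixels), "rvec" (rotation vector, rad) and "tvec" (3), from world to camera coordinates, as OpenCV has them. Camera axes: x right, y down, z forward; pixel columns grow to the right and rows downward; lengths in mm; the calibration is good to about 2 mm. A picture is of the moment at which its call begins. There is no depth.
- robot.sign_off(): hands the job in; it is judged then, once.
The state is a dict: "t": time; "q": joint angles; "joint_velocities": joint speeds; "tau": joint torques, N m; "ee_pos": TCP position; "ee_rot": TCP orientation; "wrist_force": force on the tool from outside, world axes, zero at the start; "torque": the same for the moment, N m; "finger_gap": opening from 0.0 (shut) to 1.0 (fully open); "gripper_force": force on a finger pad.
Only numpy, scipy, OpenCV 4.12 (cv2) and the standard library are available. Lean on these libraries where they do the work, as an engineer would, in place of code of your own. Each camera call takes 0.05 s, during which the arm holds its last target. There are 200 camera calls.

## Working session

There is one attempt and no reset: what is moved stays moved. The work goes in short steps, Python scripts to look and compute and a shell command to move; the robot and the scene stay as the last step left them, time stands still between calls to the robot, and variables do not carry over. Pictures are saved under pics/ and viewed, at most 10 in all, crops included, and the job is handed in when it is done.

```bash
ls; mkdir -p pics; cat > h.py <<'E'
import numpy as np, cv2
from bench import robot
def grab(n,fn=None):
    f=robot.grab_frame(n); 
    if fn: cv2.imwrite('pics/'+fn,f['image'][:,:,::-1])
    return cal(f)
def cal(f):
    h=f['image'].shape[0]; fl=h/2/np.tan(np.radians(f['vertical_fov'])/2)
    return dict(K=np.array([[fl,0,f['cx']],[0,fl,f['cy']],[0,0,1]]),R=cv2.Rodrigues(np.array(f['rvec'],float))[0],t=np.array(f['tvec'],float).ravel(),img=f['image'])
def ray(c,p):
    d=c['R'].T@np.linalg.solve(c['K'],[p[0],p[1],1]); return -c['R'].T@c['t'],d/np.linalg.norm(d)
def atz(c,p,z):
    o,d=ray(c,p); return o+d*(z-o[2])/d[2]
def tri(obs):
    A=np.zeros((3,3));b=np.zeros(3);L=[ray(c,p) for c,p in obs]
    for o,d in L: M=np.eye(3)-np.outer(d,d);A+=M;b+=M@o
    X=np.linalg.solve(A,b); return X,[np.linalg.norm((np.eye(3)-np.outer(d,d))@(X-o)) for o,d in L]
def proj(c,X):
    v=c['K']@(c['R']@np.asarray(X,float)+c['t']); return v[:2]/v[2]
E
python3 - <<'E'
from h import *
import pickle
C={n:grab(n,n+'0.png') for n in('scene','top','wrist')}
pickle.dump(C,open('C0.pkl','wb'))
for n in C: print(n,-C[n]['R'].T@C[n]['t'],C[n]['R'][2],C[n]['K'][0,0])
print(robot.sense())
E
```

```text
pics
scene [-101.4701688  -808.27706706  638.00233562] [ 0.68076701  0.57225893 -0.45724829] 482.9818814500694
top [ 518.93938282 -230.99677136 1524.76699555] [ 0.03599074  0.00471391 -0.99934101] 514.4051455063906
wrist [ 92.94934621 545.71932719 383.23674688] [ 0.23976946 -0.07368494 -0.96802951] 360.6064429067966
{'t': 0.15, 'q': array([ 1.07320970e+00,  2.59216228e-01,  1.53577725e+00, -1.93667061e-05,
        1.34800496e+00, -2.02802511e-01]), 'joint_velocities': array([ 4.74629319e-04,  8.40133067e-04, -4.20454161e-03, -1.51320522e-03,
       -4.18514957e-04,  8.85589099e-06]), 'tau': array([ 1.07197753e-03, -4.37642276e+01, -2.84233117e+01,  7.18130870e-02,
        3.78873374e-02, -7.97201528e-05]), 'ee_pos': array([159.70747428, 526.1558547 , 404.10847667]), 'ee_rot': array([-3.14021187e+00, -2.64652299e-04,  2.84681264e+00]), 'wrist_force': array([-1.22804929, -0.25459335, -0.02701717]), 'torque': array([ 0.01123198, -0.00695026,  0.00065275]), 'gripper_force': 0.0, 'finger_gap': 1.0023476217489942}
```

View pics/scene0.png

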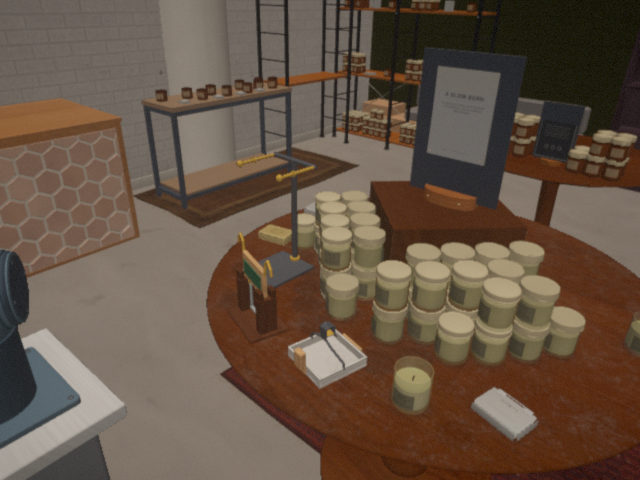

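View pics/top0.png

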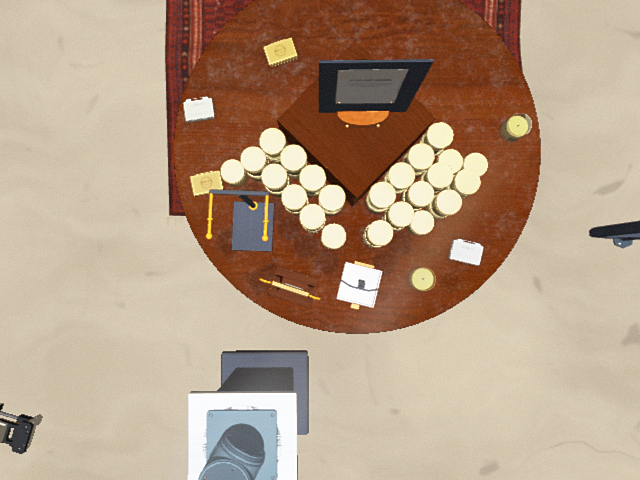

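The scene view shows the stand with ball ends near (240,162) and (280,178), the rack with the board near (255,270), and the tray near (328,355) with its tab at (300,355). The top view shows the prong balls at (209,237) and (265,239), the board hooks at (263,280) and (318,297), and the tray at (360,285). I'll enlarge both to read the pixels.

```bash
python3 - <<'E'
import cv2,numpy as np
s=cv2.imread('pics/scene0.png');t=cv2.imread('pics/top0.png')
def crop(im,x0,y0,w,h,k,fn):
    c=cv2.resize(im[y0:y0+h,x0:x0+w],None,fx=k,fy=k,interpolation=cv2.INTER_CUBIC)
    c=cv2.convertScaleAbs(c,alpha=1.3,beta=15)
    for i in range(0,w,10):
        cv2.line(c,(i*k,0),(i*k,6 if (x0+i)%50 else 14),(0,0,255),1)
        if (x0+i)%50==0: cv2.putText(c,str(x0+i),(i*k+2,24),0,.45,(0,0,255),1)
    for i in range(0,h,10):
        cv2.line(c,(0,i*k),(6 if (y0+i)%50 else 14,i*k),(0,0,255),1)
        if (y0+i)%50==0: cv2.putText(c,str(y0+i),(16,i*k+4),0,.45,(0,0,255),1)
    cv2.imwrite('pics/'+fn,c)
crop(s,220,140,160,250,1,'x.png')
a=lambda *k:crop(*k)
crop(t,190,180,200,140,4,'topc.png')
crop(s,220,225,160,120+40,1,'x.png')
# scene: board+tray 4x
crop(s,220,230,150,150,4,'scenec.png')
E
```

```text
(no output)
```

View pics/topc.png

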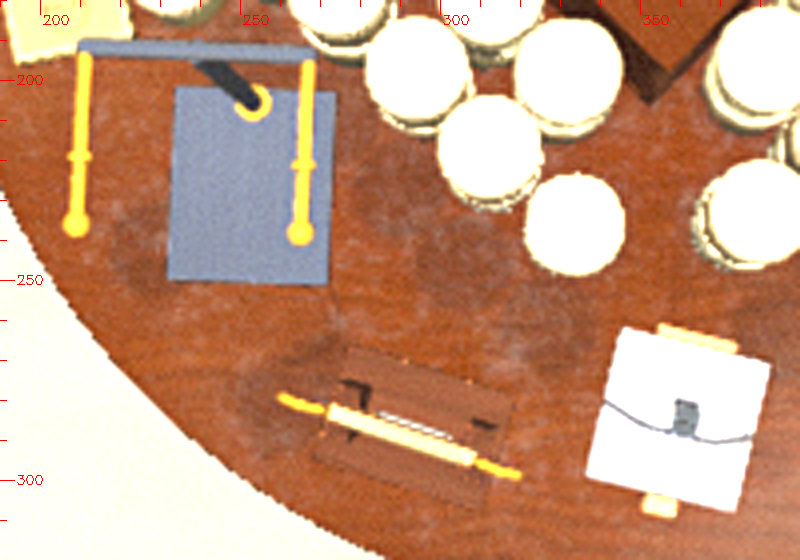

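View pics/scenec.png

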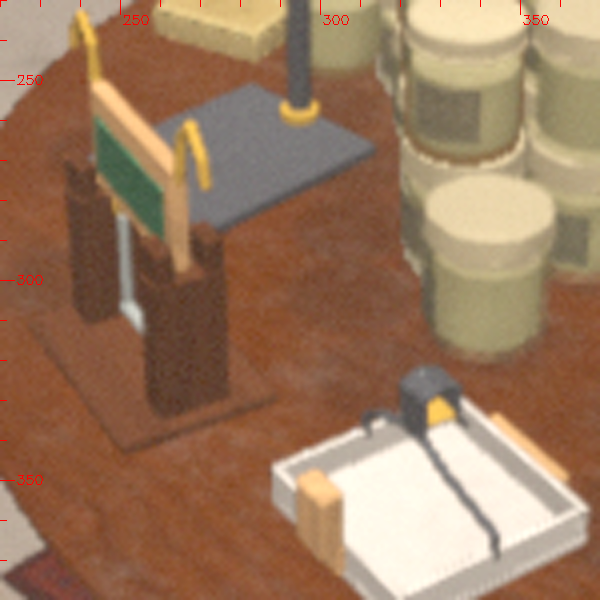

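The top crop shows the prong balls at (209,235.8) and (265,238), the hook peaks at (265.3,280.5) and (315.3,297.5), the tab at (355,305.8) and the snap hook at (361.5,282). The scene crop shows the board peaks at (240.5,233.8) and (267.5,260.8), the tab top at (300,351) and the hook top at (327,324).

```bash
python3 - <<'E'
from h import *
import pickle
C=pickle.load(open('C0.pkl','rb'));s,t=C['scene'],C['top']
# refine balls in scene: brass blobs
hsv=cv2.cvtColor(s['img'],cv2.COLOR_RGB2HSV)
P={'ballL':((240,162),(209,235.8),280),'ballR':((281,178),(265,238),280),
'pkL':((240.5,233.8),(265.3,280.5),185),'pkR':((267.5,260.8),(315.3,297.5),185),
'brdR':((264.5,273),(308.5,294.5),150),'tab':((300,350),(355,305.8),54),'hook':((327,324.5),(361.5,282),88.5)}
X={}
for k,(a,b,z) in P.items():
    x,e=tri([(s,a),(t,b)]); X[k]=atz(t,b,z); print(k,x.round(1),np.round(e,1),'top@z',X[k].round(1),'scene@z',atz(s,a,z).round(1))
def yaw(l,r): d=X[l]-X[r]; return np.degrees(np.arctan2(-d[0],d[1])),np.linalg.norm(d[:2]),(X[l]+X[r])/2
print(yaw('ballL','ballR'),yaw('pkL','pkR'))
d=X['hook']-X['tab'];print('tray',np.degrees(np.arctan2(d[1],d[0])),np.linalg.norm(d[:2]))
for a,b in(((211,192.5),(270,194)),): print('beam',atz(t,a,286),atz(t,b,286))
print('collar',atz(t,(210,219),285),atz(t,(266,221),285))
E
```

```text
ballL [595.   33.6 283.9] [0.8 0.8] top@z [594.7  35.  280. ] scene@z [603.2  42.2 280. ]
ballR [ 589.9 -102.7  280.4] [2.6 2.6] top@z [ 588.1 -100.9  280. ] scene@z [ 592.3 -103.9  280. ]
pkL [482.6 -90.8 181.5] [0. 0.] top@z [482.7 -91.2 185. ] scene@z [478.1 -96.4 185. ]
pkR [ 437.4 -220.7  185.2] [0.2 0.2] top@z [ 437.5 -220.9  185. ] scene@z [ 437.6 -220.4  185. ]
brdR [ 443.8 -202.9  148.3] [0.5 0.5] top@z [ 443.5 -202.5  150. ] scene@z [ 442.2 -205.4  150. ]
tab [ 405.4 -333.1   54.3] [0.5 0.5] top@z [ 405.1 -332.7   54. ] scene@z [ 406.  -333.3   54. ]
hook [ 471.1 -346.9   82.2] [3.7 3.7] top@z [ 473.7 -349.2   88.5] scene@z [ 462.1 -349.6   88.5]
(np.float64(-2.7576386895088016), np.float64(136.0494641044789), array([591.4127842 , -32.91527047, 280.        ])) (np.float64(-19.202700185895566), np.float64(137.34203533686127), array([ 460.11762516, -156.00969746,  185.        ]))
tray -13.492088916148585 70.54701378605516
beam [699.28888813  28.78953719 286.        ] [ 694.31535266 -114.12414567  286.        ]
collar [635.06078125  31.49765834 285.        ] [ 628.99003011 -104.00717171  285.        ]
```

Both views agree with the stated heights: balls at 280–284, hook peaks at 181–185, tab top at 54. Now I'll move above the board.

```bash
R='x'; 
python3 -m crank '[{"x":-0.027,"y":-0.0314},{"x":-0.027,"y":-0.0314},{"x":-0.027,"y":-0.0314},{"x":-0.027,"y":-0.0314},{"x":-0.027,"y":-0.0314}]'
python3 -m crank '[{"x":-0.027,"y":-0.0314},{"x":-0.027,"y":-0.0314},{"x":-0.027,"y":-0.0314},{"x":-0.027,"y":-0.0314},{"x":-0.027,"y":-0.0314}]' >/dev/null
python3 -m crank '[{"x":-0.027,"y":-0.0314},{"x":-0.027,"y":-0.0314},{"x":-0.027,"y":-0.0314},{"x":-0.027,"y":-0.0314},{"x":-0.027,"y":-0.0314}]' >/dev/null
python3 -m crank '[{"x":-0.027,"y":-0.0314},{"x":-0.027,"y":-0.0314},{"x":-0.027,"y":-0.0314},{"yaw":7.1},{"yaw":7.1}]' >/dev/null
python3 -m crank '[{"yaw":7.1},{"yaw":7.1},{"yaw":7.1},{"yaw":7.1},{"yaw":7.1}]' >/dev/null
python3 -m crank '[{"yaw":7.1},{"yaw":7.1},{"yaw":7.1},{"yaw":7.1},{"yaw":7.1}]' >/dev/null
python3 -m crank '[{"yaw":7.1},{"yaw":0},{"yaw":0}]'
cat >> h.py <<'E'
def where():
    s=robot.sense(); y=s['ee_rot'][2]; print('t',round(s['t'],2),'tcp',s['ee_pos'].round(1),'yaw',round(np.degrees(y),2),'F',s['wrist_force'].round(2),'gap',round(s['finger_gap'],3),'gf',round(s['gripper_force'],1)); return s
def go(x,y,z,yaw):  # needed shift in tool axes (m) with present yaw, and tool yaw deg
    s=where(); d=np.array([x,y,z])-s['ee_pos']; a=s['ee_rot'][2]
    dy=(np.degrees(a)-yaw+180)%360-180
    print('shift tool m',np.round([d[0]*np.cos(a)+d[1]*np.sin(a),d[0]*np.sin(a)-d[1]*np.cos(a),-d[2]],4)/1000 if 0 else np.round(np.array([d[0]*np.cos(a)+d[1]*np.sin(a),d[0]*np.sin(a)-d[1]*np.cos(a),-d[2]])/1000,4),'yaw',round(dy,2))
E
python3 - <<'E'
from h import *
go(460,-156,307,70.8)
c=grab('wrist','w1.png')
print(proj(c,(482.6,-91,185)),proj(c,(437.5,-221,185)),proj(c,(460,-156,150)))
import pickle;pickle.dump(c,open('C1.pkl','wb'))
E
```

```text
t 0.15 tcp [159.7 526.2 404.1] yaw 163.11 F [-1.23 -0.25 -0.03] gap 1.002 gf 0.0
shift tool m [-0.4855 -0.5655  0.0971] yaw 92.31
[-222.55727699  775.67384074] [-374.41447258  771.94318624] [-241.40572521  715.99889347]schema error: expected keys x, y, z, yaw, fingers
schema error: expected keys x, y, z, yaw, fingers
schema error: expected keys x, y, z, yaw, fingers
schema error: expected keys x, y, z, yaw, fingers
schema error: expected keys x, y, z, yaw, fingers
schema error: expected keys x, y, z, yaw, fingers
schema error: expected keys x, y, z, yaw, fingers
```

View pics/w1.png

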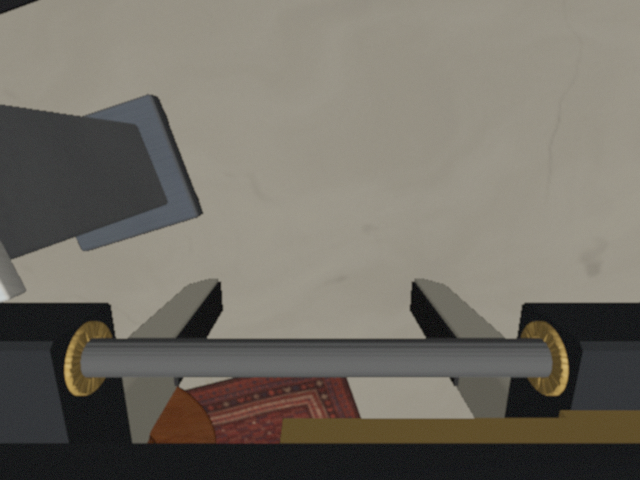

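The rows were refused because every row needs all the keys, so nothing moved. The picture shows only the fingers and the floor at the start pose.

```bash

python3 -m crank '[{"x":-0.027,"y":-0.0314,"z":0,"yaw":0,"fingers":0},{"x":-0.027,"y":-0.0314,"z":0,"yaw":0,"fingers":0},{"x":-0.027,"y":-0.0314,"z":0,"yaw":0,"fingers":0},{"x":-0.027,"y":-0.0314,"z":0,"yaw":0,"fingers":0},{"x":-0.027,"y":-0.0314,"z":0,"yaw":0,"fingers":0}]'
python3 -m crank '[{"x":-0.027,"y":-0.0314,"z":0,"yaw":0,"fingers":0},{"x":-0.027,"y":-0.0314,"z":0,"yaw":0,"fingers":0},{"x":-0.027,"y":-0.0314,"z":0,"yaw":0,"fingers":0},{"x":-0.027,"y":-0.0314,"z":0,"yaw":0,"fingers":0},{"x":-0.027,"y":-0.0314,"z":0,"yaw":0,"fingers":0}]'
python3 -m crank '[{"x":-0.027,"y":-0.0314,"z":0,"yaw":0,"fingers":0},{"x":-0.027,"y":-0.0314,"z":0,"yaw":0,"fingers":0},{"x":-0.027,"y":-0.0314,"z":0,"yaw":0,"fingers":0},{"x":-0.027,"y":-0.0314,"z":0,"yaw":0,"fingers":0},{"x":-0.027,"y":-0.0314,"z":0,"yaw":0,"fingers":0}]'
python3 -m crank '[{"x":-0.027,"y":-0.0314,"z":0,"yaw":0,"fingers":0},{"x":-0.027,"y":-0.0314,"z":0,"yaw":0,"fingers":0},{"x":-0.027,"y":-0.0314,"z":0,"yaw":0,"fingers":0},{"x":0,"y":0,"z":0,"yaw":7.1,"fingers":0},{"x":0,"y":0,"z":0,"yaw":7.1,"fingers":0}]'
python3 -m crank '[{"x":0,"y":0,"z":0,"yaw":7.1,"fingers":0},{"x":0,"y":0,"z":0,"yaw":7.1,"fingers":0},{"x":0,"y":0,"z":0,"yaw":7.1,"fingers":0},{"x":0,"y":0,"z":0,"yaw":7.1,"fingers":0},{"x":0,"y":0,"z":0,"yaw":7.1,"fingers":0}]'
python3 -m crank '[{"x":0,"y":0,"z":0,"yaw":7.1,"fingers":0},{"x":0,"y":0,"z":0,"yaw":7.1,"fingers":0},{"x":0,"y":0,"z":0,"yaw":7.1,"fingers":0},{"x":0,"y":0,"z":0,"yaw":7.1,"fingers":0},{"x":0,"y":0,"z":0,"yaw":7.1,"fingers":0}]'
python3 -m crank '[{"x":0,"y":0,"z":0,"yaw":7.1,"fingers":0},{"x":0,"y":0,"z":0,"yaw":0,"fingers":0},{"x":0,"y":0,"z":0,"yaw":0,"fingers":0}]'
python3 - <<'E'
from h import *
go(460,-156,307,70.8)
c=grab('wrist','w2.png')
print(proj(c,(482.6,-91,185)),proj(c,(437.5,-221,185)),proj(c,(460,-156,150)))
import pickle;pickle.dump(c,open('C1.pkl','wb'))
E
```

```text
t: 0.62
ee_pos: [243.3, 335.2, 404.6]
ee_rot: [-3.141, 0.0, 2.848]
wrist_force: [1.1, -0.1, 0.1]
finger_gap: 0.996
gripper_force: 0.0
t: 1.03
ee_pos: [326.8, 145.6, 404.9]
ee_rot: [3.141, 0.001, 2.847]
wrist_force: [0.2, -0.3, 0.6]
finger_gap: 1.0
gripper_force: 0.0
t: 1.45
ee_pos: [410.6, -44.3, 404.9]
ee_rot: [3.141, 0.001, 2.846]
wrist_force: [0.9, 1.0, -0.4]
finger_gap: 0.999
gripper_force: 0.0
t: 1.87
ee_pos: [461.2, -158.3, 404.0]
ee_rot: [-3.141, -0.001, 2.59]
wrist_force: [-0.3, 1.1, 0.2]
finger_gap: 1.001
gripper_force: 0.0
t: 2.28
ee_pos: [460.5, -155.7, 404.6]
ee_rot: [-3.141, -0.0, 1.973]
wrist_force: [0.3, -0.5, -0.0]
finger_gap: 0.994
gripper_force: 0.0
t: 2.7
ee_pos: [460.5, -155.7, 404.6]
ee_rot: [-3.141, -0.0, 1.354]
wrist_force: [0.1, -0.4, 0.7]
finger_gap: 0.998
gripper_force: 0.0
t: 2.95
ee_pos: [460.5, -155.7, 404.7]
ee_rot: [-3.141, -0.0, 1.24]
wrist_force: [-0.4, -0.2, -0.7]
finger_gap: 0.997
gripper_force: 0.0
t 2.95 tcp [ 460.5 -155.7  404.7] yaw 71.03 F [-0.36 -0.21 -0.68] gap 0.997 gf 0.0
shift tool m [-0.0004 -0.0004  0.0977] yaw 0.23
[316.0529083  151.37036253] [315.3474872  376.94665056] [315.66586919 256.36713607]
```

View pics/w2.png

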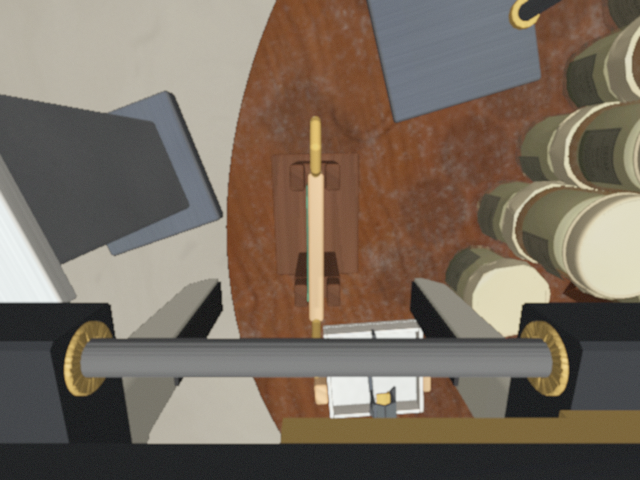

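The wrist view shows the board's top edge as a vertical line at column 316, rows 175–320, centred between the fingers as predicted. I'll go down, grip and lift.

```bash

python3 -m crank '[{"x":0,"y":0,"z":0.033,"yaw":0,"fingers":0.4},{"x":0,"y":0,"z":0.033,"yaw":0,"fingers":0.4},{"x":0,"y":0,"z":0.025,"yaw":0,"fingers":0.4},{"x":0,"y":0,"z":0.008,"yaw":0,"fingers":0.5},{"x":0,"y":0,"z":0,"yaw":0,"fingers":0.7}]' 30
python3 -m crank '[{"x":0,"y":0,"z":0,"yaw":0,"fingers":1},{"x":0,"y":0,"z":0,"yaw":0,"fingers":1},{"x":0,"y":0,"z":0,"yaw":0,"fingers":1},{"x":0,"y":0,"z":0,"yaw":0,"fingers":1},{"x":0,"y":0,"z":0,"yaw":0,"fingers":1}]' 30
python3 - <<'E'
from h import *
go(460,-156,467,70.8)
E
```

```text
t: 3.42
ee_pos: [459.9, -155.4, 303.8]
ee_rot: [-3.137, -0.001, 1.238]
wrist_force: [-1.1, 0.4, -0.1]
finger_gap: 0.688
gripper_force: 0.0
t: 3.83
ee_pos: [460.8, -155.9, 306.8]
ee_rot: [3.14, 0.0, 1.236]
wrist_force: [-0.7, 0.3, 0.1]
finger_gap: 0.33
gripper_force: 0.0
t 3.83 tcp [ 460.8 -155.9  306.8] yaw 70.82 F [-0.68  0.29  0.06] gap 0.33 gf 0.0
shift tool m [-0.0004 -0.0008 -0.1602] yaw 0.02
```

```bash

python3 -m crank '[{"x":0,"y":0,"z":0,"yaw":0,"fingers":1},{"x":0,"y":0,"z":0,"yaw":0,"fingers":1},{"x":0,"y":0,"z":0,"yaw":0,"fingers":1},{"x":0,"y":0,"z":0,"yaw":0,"fingers":1},{"x":0,"y":0,"z":0,"yaw":0,"fingers":1}]' 30
python3 -m crank '[{"x":0,"y":0,"z":-0.005,"yaw":0,"fingers":1},{"x":0,"y":0,"z":-0.02,"yaw":0,"fingers":1},{"x":0,"y":0,"z":-0.025,"yaw":0,"fingers":1},{"x":0,"y":0,"z":-0.03,"yaw":0,"fingers":1},{"x":0,"y":0,"z":-0.03,"yaw":0,"fingers":1}]' 30
python3 -m crank '[{"x":0,"y":0,"z":-0.03,"yaw":0,"fingers":1},{"x":0,"y":0,"z":-0.02,"yaw":0,"fingers":1},{"x":0,"y":0,"z":0,"yaw":-5.5,"fingers":1},{"x":0,"y":0,"z":0,"yaw":-5.5,"fingers":1},{"x":0,"y":0,"z":0,"yaw":-5.5,"fingers":1}]' 30
python3 -m crank '[{"x":0,"y":0,"z":0,"yaw":0,"fingers":1},{"x":0,"y":0,"z":0,"yaw":0,"fingers":1}]' 30
python3 - <<'E'
from h import *
go(530,-30,467,87.5)
E
```

```text
t: 4.25
ee_pos: [460.6, -155.7, 305.9]
ee_rot: [3.142, 0.0, 1.236]
wrist_force: [0.5, -0.2, 1.9]
finger_gap: 0.106
gripper_force: 30.0
t: 4.67
ee_pos: [460.2, -155.5, 416.4]
ee_rot: [-3.139, -0.001, 1.236]
wrist_force: [0.3, 0.3, -2.3]
finger_gap: 0.103
gripper_force: 30.0
t: 5.08
ee_pos: [460.4, -155.6, 466.1]
ee_rot: [3.141, 0.0, 1.529]
wrist_force: [-0.8, 1.3, -1.8]
finger_gap: 0.106
gripper_force: 30.0
t: 5.25
ee_pos: [460.5, -155.7, 465.5]
ee_rot: [-3.141, -0.0, 1.521]
wrist_force: [0.5, -0.2, -2.9]
finger_gap: 0.102
gripper_force: 30.0
t 5.25 tcp [ 460.5 -155.7  465.5] yaw 87.14 F [ 0.5  -0.15 -2.9 ] gap 0.102 gf 30.0
shift tool m [ 0.129   0.0632 -0.0015] yaw -0.36
```

```bash

python3 -m crank '[{"x":0.02,"y":0.01,"z":0,"yaw":0,"fingers":1},{"x":0.035,"y":0.016,"z":0,"yaw":0,"fingers":1},{"x":0.035,"y":0.016,"z":0,"yaw":0,"fingers":1},{"x":0.025,"y":0.014,"z":0,"yaw":0,"fingers":1},{"x":0.014,"y":0.007,"z":0,"yaw":0,"fingers":1}]' 30
python3 -m crank '[{"x":0,"y":0,"z":0,"yaw":0,"fingers":1},{"x":0,"y":0,"z":0,"yaw":0,"fingers":1},{"x":0,"y":0,"z":0,"yaw":0,"fingers":1}]' 30
python3 - <<'E'
from h import *
import pickle
go(613,-34,465,87.5)
C={n:grab(n,n+'3.png') for n in('wrist','scene','top')}
pickle.dump(C,open('C3.pkl','wb'))
a=C['wrist']['img'][:,:,::-1]; b=cv2.resize(C['scene']['img'][120:300,180:360,::-1],None,fx=3,fy=3,interpolation=cv2.INTER_CUBIC)
a=cv2.resize(a[:400],(0,0),fx=.8,fy=.8)
t=cv2.resize(C['top']['img'][180:280,180:360,::-1],None,fx=3,fy=3,interpolation=cv2.INTER_CUBIC)
o=np.zeros((600,800,3),np.uint8); o[:320,:512]=a; 
o[:300,512:]=cv2.resize(C['scene']['img'][140:290,190:334,::-1],(288,300),interpolation=cv2.INTER_CUBIC)
o[320:,:504]=cv2.resize(C['top']['img'][180:280,180:360,::-1],(504,280),interpolation=cv2.INTER_CUBIC)
cv2.imwrite('pics/m3.png',o)
E
```

```text
t: 5.67
ee_pos: [530.6, -27.1, 465.4]
ee_rot: [-3.142, -0.001, 1.523]
wrist_force: [0.1, -1.8, -2.0]
finger_gap: 0.105
gripper_force: 30.0
t: 5.92
ee_pos: [529.3, -30.2, 465.4]
ee_rot: [-3.141, 0.0, 1.523]
wrist_force: [0.1, -0.3, -2.3]
finger_gap: 0.108
gripper_force: 30.0
t 5.92 tcp [529.3 -30.2 465.4] yaw 87.23 F [ 0.13 -0.3  -2.35] gap 0.108 gf 30.0
shift tool m [0.0003 0.0837 0.0004] yaw -0.27
```

View pics/m3.png

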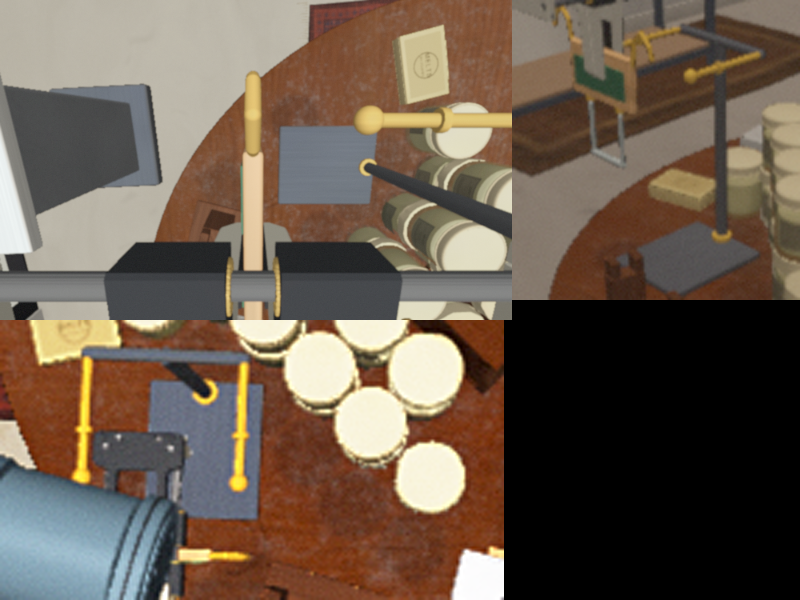

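The mosaic's wrist part shows the left ball at (462,151) and its collar at (556,150), with the prong level along the image row. The board hangs straight in the fingers and its left hook spans column 316, rows 92–190. The scene part shows the loop below.

```bash
python3 - <<'E'
from h import *
import pickle
C=pickle.load(open('C3.pkl','rb'));w,s,t=C['wrist'],C['scene'],C['top']
B=atz(w,(462.5,151),280);D=atz(w,(600,151),284);print('ballL',B,'rod',atz(w,(600,150),280),'collar',atz(w,(556,150),280))
bR=(180+239/2.8,180+(483-320)/2.8); bL=(180+82/2.8,180+(476-320)/2.8)
print('top balls',atz(t,bL,280),atz(t,bR,280))
sb=(190+691/2,140+76/2); print('ballR tri',tri([(s,sb),(t,bR)]))
print('hookL tip region: col316 row 92..190 ->',atz(w,(316,92),315),atz(w,(316,190),310))
# board in hand: predicted with center at tcp, compare with picture
a=np.radians(87.23-90);ux=np.array([np.cos(a),np.sin(a),0]);uy=np.array([-np.sin(a),np.cos(a),0])
c=np.array([529.3,-30.2,279.5])
for n,p in dict(outend=c+uy*80+[0,0,35],peak=c+uy*68+[0,0,65],edge=c+uy*52+[0,0,30]).items(): print(n,proj(w,p)*.8)
for n,p in dict(edgeR=c-uy*52+[0,0,30],peakR=c-uy*68+[0,0,65]).items(): print(n,(proj(s,p)-[190,140])*2+[512,0], (proj(t,p)-[180,180])*2.8+[0,320])
E
```

```text
ballL [596.83602343  35.19103708 280.        ] rod [657.40228285  32.71929797 280.        ] collar [638.0189937   33.64732947 280.        ]
top balls [594.88764699  34.33662381 280.        ] [ 587.61221309 -101.72484374  280.        ]
ballR tri (array([ 638.0360037 , -352.42718341,  395.83243993]), [np.float64(244.39754982712907), np.float64(244.39754982712896)])
hookL tip region: col316 row 92..190 -> [533.13280672  57.44404484 315.        ] [531.54410833  24.33154523 310.        ]
outend [253.74540933  93.22406244]
peak [253.89567988 122.80448106]
edge [253.63967829 157.42277742]
edgeR [633.16645606  59.57140689] [212.5245465  553.29333227]
peakR [641.63582203  30.00108132] [226.78852367 553.83869464]
```

```bash

python3 -m crank '[{"x":0,"y":0.015,"z":0,"yaw":0,"fingers":1},{"x":0,"y":0.025,"z":0,"yaw":0,"fingers":1},{"x":0,"y":0.025,"z":0,"yaw":0,"fingers":1},{"x":0,"y":0.018,"z":0,"yaw":0,"fingers":1},{"x":0,"y":0.006,"z":0,"yaw":0,"fingers":1}]' 30
python3 -m crank '[{"x":0,"y":0,"z":0.008,"yaw":0,"fingers":1},{"x":0,"y":0,"z":0.012,"yaw":0,"fingers":1},{"x":0,"y":0,"z":0.012,"yaw":0,"fingers":1},{"x":0,"y":0,"z":0.008,"yaw":0,"fingers":1},{"x":0,"y":0,"z":0.004,"yaw":0,"fingers":1}]' 30
python3 -m crank '[{"x":0,"y":0,"z":0,"yaw":0,"fingers":1},{"x":0,"y":0,"z":0,"yaw":0,"fingers":1}]' 30
python3 - <<'E'
from h import *
import pickle
go(618,-34.3,414,87.5)
C={n:grab(n,n+'4.png') for n in('wrist','scene','top')}
pickle.dump(C,open('C4.pkl','wb'))
o=np.zeros((600,800,3),np.uint8)
o[:400,:400]=cv2.resize(C['scene']['img'][140:260,220:340,::-1],(400,400),interpolation=cv2.INTER_CUBIC)
o[:360,400:]=cv2.resize(C['wrist']['img'][40:400,200:600,::-1],(400,360))
cv2.imwrite('pics/m4.png',o)
E
```

```text
t: 6.48
ee_pos: [620.2, -35.4, 465.1]
ee_rot: [3.141, 0.0, 1.522]
wrist_force: [0.3, -0.3, -2.3]
finger_gap: 0.109
gripper_force: 30.0
t: 6.9
ee_pos: [617.3, -34.2, 420.1]
ee_rot: [-3.139, -0.0, 1.523]
wrist_force: [0.3, 0.4, -2.7]
finger_gap: 0.105
gripper_force: 30.0
t: 7.07
ee_pos: [618.1, -34.1, 422.1]
ee_rot: [3.141, 0.0, 1.524]
wrist_force: [0.0, 0.0, -2.6]
finger_gap: 0.106
gripper_force: 30.0
t 7.07 tcp [618.1 -34.1 422.1] yaw 87.29 F [ 0.04  0.04 -2.63] gap 0.106 gf 30.0
shift tool m [-0.0002 -0.0001  0.0081] yaw -0.21
```

View pics/m4.png

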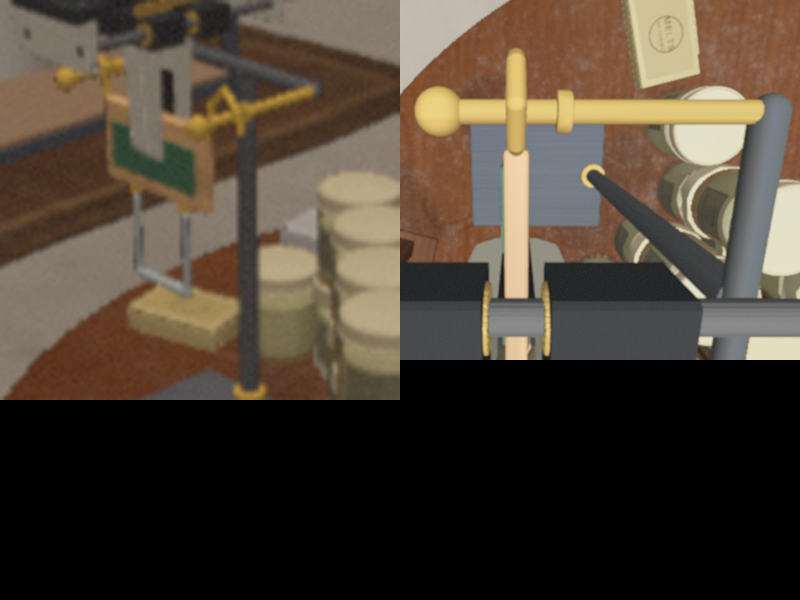

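The wrist view shows the left hook straddling the prong midway between ball and collar, and the scene view shows the right hook over the right prong. I'll lower gently.

```bash

python3 -m crank '[{"x":0,"y":0,"z":0.002,"yaw":0,"fingers":1},{"x":0,"y":0,"z":0.002,"yaw":0,"fingers":1},{"x":0,"y":0,"z":0.001,"yaw":0,"fingers":1},{"x":0,"y":0,"z":0.001,"yaw":0,"fingers":1},{"x":0,"y":0,"z":0,"yaw":0,"fingers":1}]' 30
python3 -m crank '[{"x":0,"y":0,"z":0.001,"yaw":0,"fingers":1},{"x":0,"y":0,"z":0,"yaw":0,"fingers":1}]' 30
```

```text
t: 7.63
ee_pos: [618.5, -34.2, 415.7]
ee_rot: [3.142, 0.0, 1.524]
wrist_force: [-0.3, -1.3, -1.7]
finger_gap: 0.103
gripper_force: 30.0
t: 7.8
ee_pos: [618.6, -34.3, 415.3]
ee_rot: [3.14, 0.001, 1.524]
wrist_force: [0.2, -2.1, 0.5]
finger_gap: 0.109
gripper_force: 30.0
```

```bash
python3 -m crank '[{"x":0,"y":0,"z":0.001,"yaw":0,"fingers":1},{"x":0,"y":0,"z":0,"yaw":0,"fingers":1}]' 30
```

```text
t: 7.97
ee_pos: [618.7, -34.5, 414.9]
ee_rot: [3.139, 0.001, 1.524]
wrist_force: [0.2, -2.8, 3.7]
finger_gap: 0.103
gripper_force: 30.0
```

```bash

python3 -m crank '[{"x":0,"y":0,"z":0,"yaw":0,"fingers":0.8},{"x":0,"y":0,"z":0,"yaw":0,"fingers":0.65},{"x":0,"y":0,"z":0,"yaw":0,"fingers":0.55},{"x":0,"y":0,"z":0,"yaw":0,"fingers":0.5},{"x":0,"y":0,"z":0,"yaw":0,"fingers":0.5}]' 
python3 -m crank '[{"x":0,"y":0,"z":0,"yaw":0,"fingers":0.5},{"x":0,"y":0,"z":0,"yaw":0,"fingers":0.5},{"x":0,"y":0,"z":0,"yaw":0,"fingers":0.5},{"x":0,"y":0,"z":0,"yaw":0,"fingers":0.5},{"x":0,"y":0,"z":0,"yaw":0,"fingers":0.5}]' 
python3 - <<'E'
from h import *
import pickle
C={n:grab(n,n+'5.png') for n in('wrist','scene')}
pickle.dump(C,open('C5.pkl','wb'))
o=np.zeros((600,800,3),np.uint8)
o[:,:400]=cv2.resize(C['scene']['img'][155:245,225:285,::-1],(400,600),interpolation=cv2.INTER_CUBIC)
o[:360,400:]=cv2.resize(C['wrist']['img'][40:400,200:600,::-1],(400,360))
cv2.imwrite('pics/m5.png',o)
E
```

```text
t: 8.38
ee_pos: [618.5, -33.8, 413.5]
ee_rot: [-3.141, -0.0, 1.524]
wrist_force: [-0.3, 0.0, -0.0]
finger_gap: 0.415
gripper_force: 0.0
t: 8.8
ee_pos: [618.5, -34.0, 413.7]
ee_rot: [3.142, -0.0, 1.524]
wrist_force: [0.6, 0.6, -0.4]
finger_gap: 0.504
gripper_force: 0.0
```

View pics/m5.png

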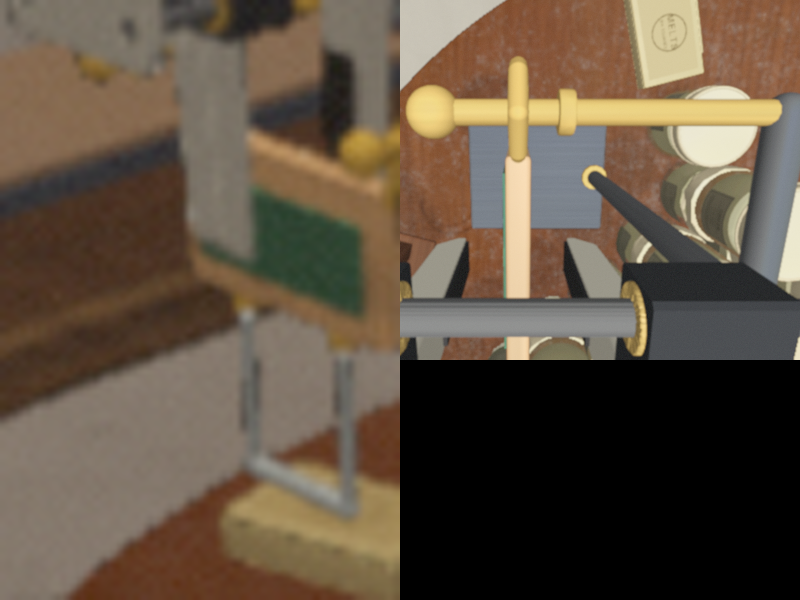

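The picture shows the board hanging freely on both prongs with the fingers open. The loop bar runs from scene pixel (262.5,224.4) to (277.2,231.2).

```bash
python3 - <<'E'
from h import *
import pickle
C=pickle.load(open('C5.pkl','rb'));s=C['scene']
a=np.radians(-2.5);n=np.array([np.cos(a),np.sin(a),0]);P=np.array([618,-34.,0])
def pl(p):
    o,d=ray(s,p); X=o+d*((P-o)@n)/(d@n); return X.round(1)
print('bar',pl((262.5,224.4)),pl((277.2,231.2)),'board low left',pl((255,193.25)))
uy=np.array([-np.sin(a),np.cos(a),0])
for y,z in((52,-30),(52,30),(-52,30),(-26,-30),(26,-30),(26,-100),(-26,-100)): print(y,z,((proj(s,P+uy*y+[0,0,228+z])-[225,155])*6.667).round())
where()
E
```

```text
bar [619.1  -9.3 129.7] [616.8 -62.6 129.9] board low left [620.1  14.  204.5]
52 -30 [194. 269.]
52 30 [186. 111.]
-52 30 [386. 186.]
-26 -30 [338. 330.]
26 -30 [241. 289.]
26 -100 [248. 466.]
-26 -100 [343. 510.]
t 8.9 tcp [618.5 -34.  413.8] yaw 87.31 F [ 0.11 -0.04 -0.15] gap 0.498 gf 0.0
```

```bash

python3 -m crank '[{"x":0,"y":0,"z":-0.005,"yaw":0,"fingers":0.5},{"x":0,"y":0,"z":-0.02,"yaw":0,"fingers":0.5},{"x":0,"y":0,"z":-0.03,"yaw":0,"fingers":0.5},{"x":0,"y":0,"z":-0.03,"yaw":0,"fingers":0.5},{"x":0,"y":0,"z":-0.005,"yaw":0,"fingers":0.5}]' 
python3 -m crank '[{"x":-0.0343,"y":-0.0221,"z":0,"yaw":0,"fingers":0.3},{"x":-0.0343,"y":-0.0221,"z":0,"yaw":0,"fingers":0.3},{"x":-0.0343,"y":-0.0221,"z":0,"yaw":0,"fingers":0.3},{"x":-0.0343,"y":-0.0221,"z":0,"yaw":0,"fingers":0.3},{"x":-0.0343,"y":-0.0221,"z":0,"yaw":0,"fingers":0.3}]' 
python3 -m crank '[{"x":-0.0343,"y":-0.0221,"z":0,"yaw":0,"fingers":0.3},{"x":-0.0343,"y":-0.0221,"z":0,"yaw":0,"fingers":0.3},{"x":-0.0343,"y":-0.0221,"z":0,"yaw":0,"fingers":0.3},{"x":-0.0343,"y":-0.0221,"z":0,"yaw":0,"fingers":0.3},{"x":0,"y":0,"z":0,"yaw":-7,"fingers":0.3}]' 
python3 -m crank '[{"x":0,"y":0,"z":0,"yaw":-7,"fingers":0.3},{"x":0,"y":0,"z":0,"yaw":-7,"fingers":0.3},{"x":0,"y":0,"z":0,"yaw":-7,"fingers":0.3},{"x":0,"y":0,"z":0,"yaw":-7,"fingers":0.3},{"x":0,"y":0,"z":0,"yaw":-7,"fingers":0.3}]' 
python3 -m crank '[{"x":0,"y":0,"z":0.03,"yaw":-7,"fingers":0.3},{"x":0,"y":0,"z":0.03,"yaw":-7,"fingers":0.3},{"x":0,"y":0,"z":0.04,"yaw":-7,"fingers":0.3},{"x":0,"y":0,"z":0.04,"yaw":-7,"fingers":0.3},{"x":0,"y":0,"z":0.03,"yaw":-7,"fingers":0.3}]' 
python3 -m crank '[{"x":0,"y":0,"z":0,"yaw":0,"fingers":0.3},{"x":0,"y":0,"z":0,"yaw":0,"fingers":0.3}]' 
python3 - <<'E'
from h import *
import pickle
go(405.3,-333,213,166.5)
w=grab('wrist','w6.png');pickle.dump(w,open('C6.pkl','wb'))
C=pickle.load(open('C0.pkl','rb'));t=C['top']
im=t['img'].astype(int);m=((im.min(2)>170)&(im.max(2)-im.min(2)<40)).astype(np.uint8);m[:, :330]=0;m[:,390:]=0;m[:255]=0;m[315:]=0
k,l,st,ce=cv2.connectedComponentsWithStats(m);i=1+st[1:,4].argmax();m=(l==i).astype(np.uint8)
r=cv2.minAreaRect(cv2.findContours(m,0,1)[0][0]);b=cv2.boxPoints(r);print(r)
Q=np.array([atz(t,p,22) for p in b]);print(Q.round(1),Q.mean(0).round(1))
for i in range(4): d=Q[(i+1)%4]-Q[i];print(np.degrees(np.arctan2(d[1],d[0])).round(1),np.linalg.norm(d).round(1))
E
```

```text
t: 9.32
ee_pos: [618.6, -34.0, 510.2]
ee_rot: [3.132, 0.002, 1.524]
wrist_force: [-0.0, 0.0, -0.1]
finger_gap: 0.498
gripper_force: 0.0
t: 9.73
ee_pos: [498.7, -201.1, 503.9]
ee_rot: [3.141, 0.0, 1.525]
wrist_force: [-0.5, -0.8, 0.3]
finger_gap: 0.702
gripper_force: 0.0
t: 10.15
ee_pos: [401.5, -338.3, 503.5]
ee_rot: [-3.139, 0.003, 1.639]
wrist_force: [0.4, 0.5, -0.1]
finger_gap: 0.699
gripper_force: 0.0
t: 10.57
ee_pos: [405.1, -333.1, 503.8]
ee_rot: [-3.142, 0.0, 2.263]
wrist_force: [-0.3, -0.2, 0.1]
finger_gap: 0.7
gripper_force: 0.0
t: 10.98
ee_pos: [404.7, -332.2, 331.1]
ee_rot: [3.14, -0.002, 2.874]
wrist_force: [-0.0, -0.0, -0.2]
finger_gap: 0.697
gripper_force: 0.0
t: 11.15
ee_pos: [405.1, -332.8, 333.0]
ee_rot: [3.14, -0.003, 2.864]
wrist_force: [0.2, -0.8, 1.4]
finger_gap: 0.696
gripper_force: 0.0
t 11.15 tcp [ 405.1 -332.8  333. ] yaw 164.1 F [ 0.21 -0.83  1.36] gap 0.696 gf 0.0
shift tool m [-0.0003 -0.0002  0.12  ] yaw -2.4
((358.8823547363281, 284.4706115722656), (38.32062911987305, 37.83555603027344), 14.03624439239502)
[[ 425.2 -279.    22. ]
 [ 531.8 -306.9   22. ]
 [ 503.8 -415.    22. ]
 [ 397.3 -386.9   22. ]] [ 464.5 -347.    22. ]
-14.6 110.2
-104.5 111.7
165.2 110.1
75.5 111.4
```

View pics/w6.png

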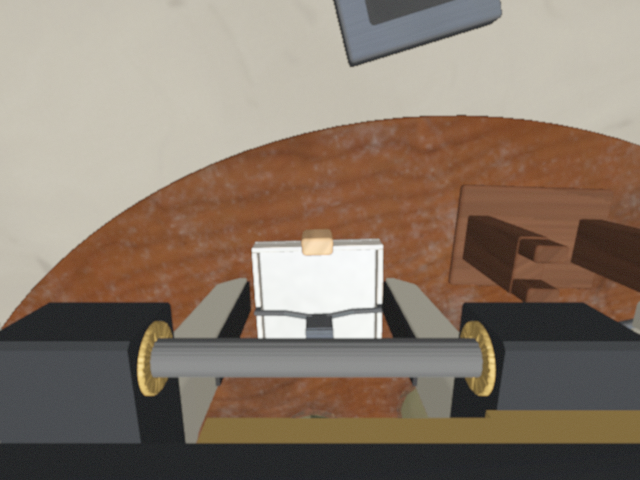

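The last view shows the tray square to the gripper with the tab at about (317,242), centred between the fingers. I'll check the tab numerically.

```bash
python3 - <<'E'
from h import *
import pickle
w=pickle.load(open('C6.pkl','rb'));a=np.radians(-14.5);u=np.array([np.cos(a),np.sin(a),0]);v=np.array([-np.sin(a),np.cos(a),0])
M=np.array([464.5,-347,0])
for n,p in dict(topfront=M-69*u+[0,0,54],topback=M-55*u+[0,0,54],botfront=M-69*u+[0,0,18],wallfront=M-55*u+45*v+[0,0,22],wallL=M-55*u-55*v+[0,0,22],hooktop=M+[0,0,88.5],grasp=None).items():
    if p is not None: print(n,proj(w,p).round(1))
print(w['img'][222:262:2,317].tolist()); print('L',w['img'][232:250:2,285].tolist());print('row246',w['img'][246,296:340:2,2].tolist())
E
```

```text
topfront [317.  237.8]
topback [317.4 256.1]
botfront [316.7 227.8]
wallfront [371.3 244. ]
wallL [251.1 246.9]
hooktop [319.6 346.5]
[[139, 84, 52], [140, 88, 55], [137, 86, 53], [136, 90, 57], [153, 121, 90], [158, 129, 96], [159, 129, 94], [162, 132, 98], [211, 177, 134], [249, 216, 174], [250, 222, 184], [250, 223, 186], [249, 222, 184], [247, 220, 181], [246, 218, 178], [242, 215, 174], [232, 205, 170], [236, 237, 236], [247, 249, 249], [246, 248, 247]]
L [[136, 84, 53], [136, 87, 59], [134, 85, 60], [126, 76, 48], [136, 103, 87], [168, 163, 157], [154, 151, 142], [172, 166, 158], [242, 242, 240]]
row246 [168, 171, 171, 137, 159, 172, 180, 185, 186, 185, 184, 183, 179, 176, 176, 178, 184, 177, 163, 215, 220, 223]
```

```bash

python3 -m crank '[{"x":0.001,"y":0.001,"z":0.03,"yaw":-1.4,"fingers":0.3},{"x":0,"y":0,"z":0.035,"yaw":0,"fingers":0.3},{"x":0,"y":0,"z":0.03,"yaw":0,"fingers":0.3},{"x":0,"y":0,"z":0.02,"yaw":0,"fingers":0.3},{"x":0,"y":0,"z":0.007,"yaw":0,"fingers":0.3}]' 
python3 -m crank '[{"x":0,"y":0,"z":0,"yaw":0,"fingers":0.3},{"x":0,"y":0,"z":0,"yaw":0,"fingers":0.3}]' 
python3 - <<'E'
from h import *
go(404.5,-331.5,211,165.5)
E
```

```text
t: 11.62
ee_pos: [404.9, -332.2, 211.5]
ee_rot: [-3.141, 0.0, 2.889]
wrist_force: [0.1, -0.1, -0.4]
finger_gap: 0.701
gripper_force: 0.0
t: 11.78
ee_pos: [405.5, -332.9, 213.8]
ee_rot: [-3.139, 0.003, 2.891]
wrist_force: [0.9, 0.4, 1.1]
finger_gap: 0.7
gripper_force: 0.0
t 11.78 tcp [ 405.5 -332.9  213.8] yaw 165.64 F [0.91 0.41 1.12] gap 0.7 gf 0.0
shift tool m [0.0013 0.0011 0.0028] yaw 0.14
```

```bash

python3 -m crank '[{"x":0.001,"y":0.001,"z":0.001,"yaw":0,"fingers":0.3},{"x":0,"y":0,"z":0,"yaw":0,"fingers":0.6},{"x":0,"y":0,"z":0,"yaw":0,"fingers":0.7},{"x":0,"y":0,"z":0,"yaw":0,"fingers":1},{"x":0,"y":0,"z":0,"yaw":0,"fingers":1}]' 60
python3 -m crank '[{"x":0,"y":0,"z":0,"yaw":0,"fingers":1},{"x":0,"y":0,"z":0,"yaw":0,"fingers":1},{"x":0,"y":0,"z":0,"yaw":0,"fingers":1},{"x":0,"y":0,"z":0,"yaw":0,"fingers":1},{"x":0,"y":0,"z":0,"yaw":0,"fingers":1}]' 60
python3 - <<'E'
from h import *
where()
E
```

```text
t: 12.2
ee_pos: [404.0, -330.7, 211.3]
ee_rot: [-3.141, 0.001, 2.892]
wrist_force: [0.6, -0.8, 0.1]
finger_gap: 0.464
gripper_force: 0.0
t: 12.62
ee_pos: [403.9, -330.6, 210.7]
ee_rot: [-3.142, -0.0, 2.892]
wrist_force: [-0.4, 0.2, 0.4]
finger_gap: 0.257
gripper_force: 60.0
t 12.62 tcp [ 403.9 -330.6  210.7] yaw 165.71 F [-0.37  0.19  0.35] gap 0.257 gf 60.0
```

```bash

python3 -m crank '[{"x":0,"y":0,"z":-0.01,"yaw":0,"fingers":1},{"x":0,"y":0,"z":-0.025,"yaw":0,"fingers":1},{"x":0,"y":0,"z":-0.035,"yaw":0,"fingers":1},{"x":0,"y":0,"z":-0.035,"yaw":0,"fingers":1},{"x":0,"y":0,"z":-0.03,"yaw":0,"fingers":1}]' 60
python3 -m crank '[{"x":0,"y":0,"z":-0.016,"yaw":0,"fingers":1},{"x":0,"y":0,"z":0,"yaw":-3,"fingers":1},{"x":0,"y":0,"z":0,"yaw":-4,"fingers":1},{"x":0,"y":0,"z":0,"yaw":-3,"fingers":1},{"x":0,"y":0,"z":0,"yaw":-1.6,"fingers":1}]' 60
python3 -m crank '[{"x":0,"y":0,"z":0,"yaw":0,"fingers":1},{"x":0,"y":0,"z":0,"yaw":0,"fingers":1}]' 60
python3 - <<'E'
from h import *
go(475.3,-28,362,177.3)
E
```

```text
t: 13.03
ee_pos: [403.7, -330.3, 348.1]
ee_rot: [-3.142, -0.0, 2.892]
wrist_force: [0.8, -0.6, -2.8]
finger_gap: 0.253
gripper_force: 60.0
t: 13.45
ee_pos: [403.6, -330.2, 362.2]
ee_rot: [3.141, -0.0, 3.098]
wrist_force: [-1.1, 0.3, -1.8]
finger_gap: 0.249
gripper_force: 60.0
t: 13.62
ee_pos: [403.7, -330.3, 361.9]
ee_rot: [3.141, -0.0, 3.094]
wrist_force: [0.8, 0.2, -1.8]
finger_gap: 0.252
gripper_force: 60.0
t 13.62 tcp [ 403.7 -330.3  361.9] yaw 177.26 F [ 0.85  0.21 -1.82] gap 0.252 gf 60.0
shift tool m [-5.700e-02  3.054e-01 -1.000e-04] yaw -0.04
```

```bash

python3 -m crank '[{"x":-0.0037,"y":0.02,"z":0,"yaw":0,"fingers":1},{"x":-0.0056,"y":0.03,"z":0,"yaw":0,"fingers":1},{"x":-0.0056,"y":0.03,"z":0,"yaw":0,"fingers":1},{"x":-0.0056,"y":0.03,"z":0,"yaw":0,"fingers":1},{"x":-0.0056,"y":0.03,"z":0,"yaw":0,"fingers":1}]' 60
python3 -m crank '[{"x":-0.0056,"y":0.03,"z":0,"yaw":0,"fingers":1},{"x":-0.0056,"y":0.03,"z":0,"yaw":0,"fingers":1},{"x":-0.0056,"y":0.03,"z":0,"yaw":0,"fingers":1},{"x":-0.0056,"y":0.03,"z":0,"yaw":0,"fingers":1},{"x":-0.0056,"y":0.03,"z":0,"yaw":0,"fingers":1}]' 60
python3 -m crank '[{"x":-0.0029,"y":0.015,"z":0,"yaw":0,"fingers":1},{"x":0,"y":0,"z":0.01,"yaw":0,"fingers":1},{"x":0,"y":0,"z":0.025,"yaw":0,"fingers":1},{"x":0,"y":0,"z":0.021,"yaw":0,"fingers":1},{"x":0,"y":0,"z":0.01,"yaw":0,"fingers":1}]' 60
python3 -m crank '[{"x":0,"y":0,"z":0,"yaw":0,"fingers":1},{"x":0,"y":0,"z":0,"yaw":0,"fingers":1},{"x":0,"y":0,"z":0,"yaw":0,"fingers":1}]' 60
python3 - <<'E'
from h import *
import pickle
go(555.8,-31.5,296,177.3)
C={n:grab(n,n+'7.png') for n in('wrist','scene','top')}
pickle.dump(C,open('C7.pkl','wb'))
s=C['scene']; im=s['img'].astype(int)
# tilt check: tray white blob + hook prediction
m=((im.min(2)>130)&(im.max(2)-im.min(2)<30)).astype(np.uint8); m[:, :200]=0;m[:,310:]=0;m[:190]=0;m[300:]=0
k,l,st,ce=cv2.connectedComponentsWithStats(m);print(st[1:][st[1:,4]>60])
sn=robot.sense();p=sn['ee_pos'];a=sn['ee_rot'][2]-np.pi;u=np.array([np.cos(a),np.sin(a),0]);v=np.array([-np.sin(a),np.cos(a),0])
H=p+62.8*u-[0,0,126.2];print('hook',H.round(1));B=H-[0,0,84.5]
for x,y,z in((-55,-55,22),(55,-55,22),(-55,55,22),(55,55,22),(-55,-55,0),(55,-55,0),(-62,0,54),(0,0,88.5)): print((x,y,z),proj(s,B+x*u+y*v+[0,0,z]).round(1),proj(C['top'],B+x*u+y*v+[0,0,z]).round(1))
E
```

```text
t: 14.03
ee_pos: [436.4, -190.7, 361.8]
ee_rot: [3.141, -0.0, 3.093]
wrist_force: [0.2, -0.1, -2.2]
finger_gap: 0.252
gripper_force: 60.0
t: 14.45
ee_pos: [471.5, -41.9, 361.9]
ee_rot: [3.141, -0.0, 3.093]
wrist_force: [0.9, 0.1, -2.2]
finger_gap: 0.255
gripper_force: 60.0
t: 14.87
ee_pos: [474.0, -28.7, 293.2]
ee_rot: [3.141, -0.004, 3.094]
wrist_force: [-0.9, -0.2, -2.6]
finger_gap: 0.251
gripper_force: 60.0
t: 15.12
ee_pos: [475.6, -29.2, 296.6]
ee_rot: [-3.141, 0.001, 3.094]
wrist_force: [0.1, -0.5, -1.8]
finger_gap: 0.251
gripper_force: 60.0
t 15.12 tcp [475.6 -29.2 296.6] yaw 177.26 F [ 0.08 -0.51 -1.83] gap 0.251 gf 60.0
shift tool m [-0.0802  0.0015  0.0006] yaw -0.04
[[245 232  33  23 154]
 [230 241  29  23 446]]
hook [538.3 -31.9 170.7]
(-55, -55, 22) [239.8 263.2] [265.7 280.4]
(55, -55, 22) [277.5 246.6] [267.4 240.5]
(-55, 55, 22) [210.2 246.4] [225.8 278.9]
(55, 55, 22) [247.6 231.7] [227.6 239. ]
(-55, -55, 0) [240.4 271.9] [266.5 280.2]
(55, -55, 0) [277.7 254.9] [268.2 240.9]
(-62, 0, 54) [220.9 242.9] [243.9 282.6]
(0, 0, 88.5) [242.4 220.5] [243.1 259.4]
```

The tray's rear edge matches the prediction for a level tray, so it hasn't slipped. I'll advance over the bar.

```bash

python3 -m crank '[{"x":-0.01,"y":0.0015,"z":0,"yaw":0,"fingers":1},{"x":-0.015,"y":0,"z":0,"yaw":0,"fingers":1},{"x":-0.015,"y":0,"z":0,"yaw":0,"fingers":1},{"x":-0.01,"y":0,"z":0,"yaw":0,"fingers":1},{"x":0,"y":0,"z":0,"yaw":0,"fingers":1}]' 60
python3 -m crank '[{"x":-0.008,"y":0,"z":0,"yaw":0,"fingers":1},{"x":-0.008,"y":0,"z":0,"yaw":0,"fingers":1},{"x":-0.008,"y":0,"z":0,"yaw":0,"fingers":1},{"x":-0.006,"y":0,"z":0,"yaw":0,"fingers":1},{"x":0,"y":0,"z":0,"yaw":0,"fingers":1}]' 60
python3 -m crank '[{"x":0,"y":0,"z":0,"yaw":0,"fingers":1},{"x":0,"y":0,"z":0,"yaw":0,"fingers":1}]' 60
python3 - <<'E'
from h import *
import pickle
go(555.8,-31.5,296,177.3)
C={n:grab(n,n+'8.png') for n in('wrist','scene')}
pickle.dump(C,open('C8.pkl','wb'))
s=C['scene'];t=robot.sense();p=t['ee_pos'];a=t['ee_rot'][2]-np.pi;u=np.array([np.cos(a),np.sin(a),0]);v=np.array([-np.sin(a),np.cos(a),0])
H=p+62.8*u-[0,0,126.2]
print('hook',H.round(1),'pix top',proj(s,H+[0,0,4]).round(1),'lip',proj(s,H+17*u-[0,0,28]).round(1),'bar mid',proj(s,(618.5,-34.5,130)).round(1))
g=cv2.cvtColor(s['img'],cv2.COLOR_RGB2GRAY)
print(g[200:240:1,258:284:2])
E
```

```text
t: 15.68
ee_pos: [527.4, -29.7, 296.2]
ee_rot: [-3.141, 0.003, 3.095]
wrist_force: [0.4, -0.6, -2.2]
finger_gap: 0.253
gripper_force: 60.0
t: 16.1
ee_pos: [556.3, -31.1, 295.8]
ee_rot: [-3.141, 0.001, 3.095]
wrist_force: [0.2, -0.1, -2.0]
finger_gap: 0.253
gripper_force: 60.0
t: 16.27
ee_pos: [554.9, -30.8, 295.6]
ee_rot: [3.141, -0.001, 3.095]
wrist_force: [0.2, 0.1, -2.2]
finger_gap: 0.254
gripper_force: 60.0
t 16.27 tcp [554.9 -30.8 295.6] yaw 177.31 F [ 0.2   0.06 -2.17] gap 0.254 gf 60.0
shift tool m [-0.001  -0.0007 -0.0004] yaw 0.01
hook [617.5 -33.7 169.5] pix top [268.4 210.9] lip [274.2 221.1] bar mid [269.5 227.4]
[[ 40  37  37  43  41  47  51  51  49  57  53  66  55]
 [ 44  40  41  44  46  55  52  54  53  52  61  66  56]
 [ 40  41  45  52  53  51  55  51  51  52  59  56  48]
 [ 51  49  49  52  51  53  52  55  46  53  60  51  44]
 [ 53  56  54  52  53  51  50  51  53  52  45  44  39]
 [ 53  53  55  54  53  54  53  50  50  43  40  40  47]
 [ 52  50  56  47  55  59  49  44  42  44  43  45  77]
 [ 50  55  61  51  56  58  43  42  42  38  61  81 108]
 [ 50  53  51  51  45  41  
[... 1033 characters left out ...]
37 119 131  99 103 127 112 125 168 164]
 [117 158 130 126 120 116 107  92 127 117 108 141 169]
 [117 129 122 123 124 120 114  92 114 121 113 129 141]
 [116 123 123 124 123 130 147 130  93 109 120 128 130]
 [116 120 122 124 136 155 179 172 116 101 120 127 128]
 [116 123 122 140 162 178 185 185 161  91 112 130 125]
 [116 124 136 166 187 186 186 187 182 121 108 142 130]
 [116 152 166 185 187 186 187 185 185 159  96 150 146]
 [121 179 186 187 186 186 186 183 184 180 122 123 165]
 [122 181 188 186 186 188 186 187 184 183 157  97 163]
 [123 182 188 189 187 186 187 187 185 185 179 118 126]
 [121 180 188 188 187 187 187 188 185 185 183 156  95]
 [121 181 188 188 189 187 186 186 186 185 183 179 121]]
```

```bash

python3 -m crank '[{"x":-0.001,"y":0,"z":0.003,"yaw":0,"fingers":1},{"x":0,"y":0,"z":0.003,"yaw":0,"fingers":1},{"x":0,"y":0,"z":0.002,"yaw":0,"fingers":1},{"x":0,"y":0,"z":0.001,"yaw":0,"fingers":1},{"x":0,"y":0,"z":0,"yaw":0,"fingers":1}]' 60 | grep -E 'pos|wrist'
python3 -m crank '[{"x":0,"y":0,"z":0.001,"yaw":0,"fingers":1},{"x":0,"y":0,"z":0.001,"yaw":0,"fingers":1},{"x":0,"y":0,"z":0,"yaw":0,"fingers":1}]' 60| grep -E 'pos|wrist'
python3 -m crank '[{"x":0,"y":0,"z":0.001,"yaw":0,"fingers":1},{"x":0,"y":0,"z":0.001,"yaw":0,"fingers":1},{"x":0,"y":0,"z":0,"yaw":0,"fingers":1}]' 60| grep -E 'pos|wrist'
python3 -m crank '[{"x":0,"y":0,"z":0.001,"yaw":0,"fingers":1},{"x":0,"y":0,"z":0.001,"yaw":0,"fingers":1},{"x":0,"y":0,"z":0,"yaw":0,"fingers":1}]' 60| grep -E 'pos|wrist'
```

```text
ee_pos: [555.9, -30.9, 286.3]
wrist_force: [-0.1, 0.2, -2.8]
ee_pos: [556.1, -30.9, 284.6]
wrist_force: [1.0, -0.5, -2.4]
ee_pos: [556.1, -30.9, 282.5]
wrist_force: [-0.6, 0.2, -2.0]
ee_pos: [556.0, -30.9, 280.5]
wrist_force: [-0.6, -0.8, -2.3]
```

```bash

python3 -m crank '[{"x":0,"y":0,"z":0.001,"yaw":0,"fingers":1},{"x":0,"y":0,"z":0.0005,"yaw":0,"fingers":1},{"x":0,"y":0,"z":0,"yaw":0,"fingers":1}]' 60| grep -E 'pos|wrist'
python3 -m crank '[{"x":0,"y":0,"z":0.001,"yaw":0,"fingers":1},{"x":0,"y":0,"z":0.0005,"yaw":0,"fingers":1},{"x":0,"y":0,"z":0,"yaw":0,"fingers":1}]' 60| grep -E 'pos|wrist'
python3 -m crank '[{"x":0,"y":0,"z":0.001,"yaw":0,"fingers":1},{"x":0,"y":0,"z":0.0005,"yaw":0,"fingers":1},{"x":0,"y":0,"z":0,"yaw":0,"fingers":1}]' 60| grep -E 'pos|wrist'
```

```text
ee_pos: [556.2, -30.9, 279.3]
wrist_force: [-0.1, 0.4, -1.2]
ee_pos: [556.4, -31.0, 278.2]
wrist_force: [-0.2, -0.1, 2.0]
ee_pos: [556.3, -30.9, 276.4]
wrist_force: [-0.3, 1.1, 2.8]
```

Contact came at TCP z of about 279.5, with a 4–5 N rise and no side load, so this is the gate. I'll keep easing down.

```bash

python3 -m crank '[{"x":0,"y":0,"z":0.001,"yaw":0,"fingers":1},{"x":0,"y":0,"z":0.001,"yaw":0,"fingers":1},{"x":0,"y":0,"z":0,"yaw":0,"fingers":1}]' 60| grep -E 'pos|wrist|rot'
python3 -m crank '[{"x":0,"y":0,"z":0.001,"yaw":0,"fingers":1},{"x":0,"y":0,"z":0.001,"yaw":0,"fingers":1},{"x":0,"y":0,"z":0,"yaw":0,"fingers":1}]' 60| grep -E 'pos|wrist|rot'
python3 -m crank '[{"x":0,"y":0,"z":0.001,"yaw":0,"fingers":1},{"x":0,"y":0,"z":0.001,"yaw":0,"fingers":1},{"x":0,"y":0,"z":0,"yaw":0,"fingers":1}]' 60| grep -E 'pos|wrist|rot'
```

```text
ee_pos: [556.1, -30.9, 274.1]
ee_rot: [-3.142, -0.0, 3.095]
wrist_force: [-0.4, -0.0, 0.8]
ee_pos: [555.9, -30.9, 271.8]
ee_rot: [3.141, -0.001, 3.095]
wrist_force: [0.1, 0.1, 1.7]
ee_pos: [556.1, -30.9, 270.0]
ee_rot: [3.142, -0.0, 3.095]
wrist_force: [0.2, 0.0, 1.7]
```

```bash

python3 -m crank '[{"x":0,"y":0,"z":0.001,"yaw":0,"fingers":1},{"x":0,"y":0,"z":0.001,"yaw":0,"fingers":1},{"x":0,"y":0,"z":0,"yaw":0,"fingers":1}]' 60| grep -E 'pos|wrist'
python3 -m crank '[{"x":0,"y":0,"z":0.001,"yaw":0,"fingers":1},{"x":0,"y":0,"z":0.001,"yaw":0,"fingers":1},{"x":0,"y":0,"z":0,"yaw":0,"fingers":1}]' 60| grep -E 'pos|wrist'
python3 -m crank '[{"x":0,"y":0,"z":0.001,"yaw":0,"fingers":1},{"x":0,"y":0,"z":0,"yaw":0,"fingers":1}]' 60| grep -E 'pos|wrist'
```

```text
ee_pos: [556.1, -30.9, 268.0]
wrist_force: [-0.5, -0.8, 1.2]
ee_pos: [556.0, -30.9, 266.0]
wrist_force: [0.4, 0.3, 0.2]
ee_pos: [556.1, -30.9, 265.0]
wrist_force: [-0.2, 0.4, 1.4]
```

```bash

python3 -m crank '[{"x":0,"y":0,"z":0.001,"yaw":0,"fingers":1},{"x":0,"y":0,"z":0,"yaw":0,"fingers":1}]' 60| grep -E 'pos|wrist'
python3 -m crank '[{"x":0,"y":0,"z":0.001,"yaw":0,"fingers":1},{"x":0,"y":0,"z":0,"yaw":0,"fingers":1}]' 60| grep -E 'pos|wrist'
```

```text
ee_pos: [556.0, -30.9, 264.0]
wrist_force: [-0.2, -0.3, 1.9]
ee_pos: [556.0, -30.9, 263.0]
wrist_force: [-0.0, -0.1, -0.2]
```

```bash

python3 -m crank '[{"x":0,"y":0,"z":0.0007,"yaw":0,"fingers":1},{"x":0,"y":0,"z":0,"yaw":0,"fingers":1}]' 60| grep -E 'pos|wrist'
python3 - <<'E'
from h import *
print([0]); [print(robot.sense()['wrist_force'].round(2)) for _ in range(1)]
E
```

```text
ee_pos: [556.0, -30.9, 262.2]
wrist_force: [0.7, -0.5, -0.4]
[0]
[ 0.71 -0.53 -0.4 ]
```

```bash

python3 -m crank '[{"x":0,"y":0,"z":0.0005,"yaw":0,"fingers":1},{"x":0,"y":0,"z":0,"yaw":0,"fingers":1}]' 60| grep -E 'pos|wrist'
python3 -m crank '[{"x":0,"y":0,"z":0.0005,"yaw":0,"fingers":1},{"x":0,"y":0,"z":0,"yaw":0,"fingers":1}]' 60| grep -E 'pos|wrist'
```

```text
ee_pos: [556.0, -30.9, 261.8]
wrist_force: [-0.3, -0.5, -0.9]
ee_pos: [556.1, -30.9, 261.5]
wrist_force: [-0.2, -0.7, -0.3]
```

```bash

python3 -m crank '[{"x":0,"y":0,"z":0.0005,"yaw":0,"fingers":1},{"x":0,"y":0,"z":0,"yaw":0,"fingers":1}]' 60| grep -E 'pos|wrist'
```

```text
ee_pos: [556.3, -30.9, 261.3]
wrist_force: [0.5, -0.7, 2.3]
```

The force now rises steeply, 18 mm below first contact, so the bar is home in the crown. I'll release and back off.

```bash

python3 -m crank '[{"x":0,"y":0,"z":0,"yaw":0,"fingers":0.7},{"x":0,"y":0,"z":0,"yaw":0,"fingers":0.5},{"x":0,"y":0,"z":0,"yaw":0,"fingers":0.4},{"x":0,"y":0,"z":0,"yaw":0,"fingers":0.35},{"x":0,"y":0,"z":0,"yaw":0,"fingers":0.35}]' 
python3 -m crank '[{"x":0.005,"y":0,"z":0,"yaw":0,"fingers":0.35},{"x":0.01,"y":0,"z":0,"yaw":0,"fingers":0.35},{"x":0.02,"y":0,"z":0,"yaw":0,"fingers":0.35},{"x":0.03,"y":0,"z":0,"yaw":0,"fingers":0.35},{"x":0.03,"y":0,"z":0,"yaw":0,"fingers":0.35}]' 
python3 -m crank '[{"x":0.03,"y":0,"z":0,"yaw":0,"fingers":0.35},{"x":0.02,"y":0,"z":-0.02,"yaw":0,"fingers":0.35},{"x":0,"y":0,"z":-0.03,"yaw":0,"fingers":0.35},{"x":0,"y":0,"z":-0.03,"yaw":0,"fingers":0.35},{"x":0,"y":0,"z":0,"yaw":0,"fingers":0.35}]'
python3 - <<'E'
from h import *
C={}
for i in range(2):
    C[i]=[grab('scene','s9%d.png'%i)['img'].astype(int),grab('top')['img'].astype(int)]
print('motion between frames',[int((abs(C[0][k]-C[1][k]).max(2)>40).sum()) for k in(0,1)])
s=grab('scene'); H=np.array([618.5,-34.2,134.5]);a=np.radians(-2.7);u=np.array([np.cos(a),np.sin(a),0]);v=np.array([-np.sin(a),np.cos(a),0])
im=s['img'].astype(int);m=((im.min(2)>130)&(im.max(2)-im.min(2)<30)).astype(np.uint8); m[:, :200]=0;m[:,330:]=0;m[:190]=0;m[300:]=0
k,l,st,ce=cv2.connectedComponentsWithStats(m);print(st[1:][st[1:,4]>60])
for x,y,z in((-55,-55,22),(55,-55,22),(-55,55,22),(55,55,22),(-55,-55,0),(55,-55,0)): print((x,y,z),proj(s,H-[0,0,84.5]+x*u+y*v+[0,0,z]).round(1))
E
```

```text
t: 21.12
ee_pos: [556.1, -30.9, 261.0]
ee_rot: [-3.142, -0.0, 3.095]
wrist_force: [0.0, 0.1, 0.3]
finger_gap: 0.541
gripper_force: 0.0
t: 21.53
ee_pos: [459.6, -26.2, 260.8]
ee_rot: [3.142, -0.001, 3.095]
wrist_force: [-0.1, -0.2, -0.3]
finger_gap: 0.65
gripper_force: 0.0
t: 21.95
ee_pos: [411.7, -24.3, 345.9]
ee_rot: [-3.139, 0.009, 3.095]
wrist_force: [1.8, -0.2, 0.5]
finger_gap: 0.65
gripper_force: 0.0
motion between frames [851, 386]
[[256 243  29  20 401]
 [283 245  18  12  68]]
(-55, -55, 22) [267.9 264.4]
(55, -55, 22) [301.7 248.7]
(-55, 55, 22) [238.4 248.4]
(55, 55, 22) [272.2 234.5]
(-55, -55, 0) [268.2 272.5]
(55, -55, 0) [301.7 256.4]
```

```bash

for i in 1 2 3 4; do python3 -m crank '[{"x":0,"y":0,"z":0,"yaw":0,"fingers":0.35},{"x":0,"y":0,"z":0,"yaw":0,"fingers":0.35},{"x":0,"y":0,"z":0,"yaw":0,"fingers":0.35},{"x":0,"y":0,"z":0,"yaw":0,"fingers":0.35},{"x":0,"y":0,"z":0,"yaw":0,"fingers":0.35}]' >/dev/null; done
python3 - <<'E'
from h import *
A=[grab('scene','sA%d.png'%i) for i in range(6)]
g=[a['img'].astype(int) for a in A]
print([(int((abs(g[0]-x).max(2)>25).sum()),int((abs(g[0]-x).max(2)[150:280,225:315]>25).sum())) for x in g[1:]]); where()
im=g[5];m=((im.min(2)>130)&(im.max(2)-im.min(2)<30)).astype(np.uint8); m[:, :200]=0;m[:,330:]=0;m[:190]=0;m[300:]=0
k,l,st,ce=cv2.connectedComponentsWithStats(m);print(st[1:][st[1:,4]>60])
E
```

```text
[(1, 0), (2, 0), (2, 0), (5, 0), (5, 0)]
t 24.17 tcp [411.3 -24.1 341.1] yaw 177.31 F [-0.59  0.24  0.05] gap 0.652 gf 0.0
[[256 243  29  20 401]
 [283 246  19  10  67]]
```

```bash
python3 -c "
from bench import robot
print(robot.sign_off())"
```

```text
the job is handed in; nothing more can be done
None
```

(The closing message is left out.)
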